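Put the cleaned microscope optics away in their trays

ROBOT

A 6-joint arm with a two-finger parallel gripper is mounted at the origin on the work surface. World frame = base frame: x ahead of the robot, y to its left, z up, the work surface at z = 0. Lengths are in m, angles in rad, forces in N, time in s.
With the tool pointing down it reaches from about 0.25 to 0.775 m from the base axis. Payload 4 kg.
Tool frame: the origin (TCP) lies at the very end of the fingers, on their centre line; the grasp point (between the pads) lies 19 mm behind it (robot.tcp_to_grasp is the distance from the TCP to the grasp point, in m); z points along the fingers, y is the line along which they close (so a half turn about z gives the same grasp; the last joint's range is limited). The gripper opens to 94 mm and grips with 3 to 60 N. Pads are 16 mm wide; open, the fingers measure 119 mm over their backs; the gripper's body (75 mm by 177 mm) begins 78 mm behind the grasp point.
Start: joints at [-1.223, 0.087, 1.371, -0, 1.684, -0.103], TCP at [0.24, -0.495, 0.206] pointing down, gripper open.
Joint ranges: [-3.1, 3.1], [-0.76, 2.03], [0.27, 2.55], [-1.08, 4.22], [0.17, 2.65], [-2.57, 2.57]. Speed limits (rad/s): [2.79, 2.79, 3.14, 3.14, 3.14, 3.14].

INTERFACE

Orientations are given as [roll, pitch, yaw] about the fixed x, y, z axes, in that order (R = Rz(yaw) Ry(pitch) Rx(roll)).
In Python, from bench import robot gives the robot as it stands.
- The arm moves only by the shell command python3 nudge.py 'ROWS'. ROWS is one flat JSON list of numbers that holds 1 to 20 rows one after another, with no inner brackets; each row has 5 numbers: the finger opening in m, then dx, dy, dz in units of 100 mm, then a turn about the tool's z in units of 0.05 rad; each row shifts and turns the commanded pose from where the row before left it, along the tool's axes as they then stand; what a row does not reach is not made up. A row lasts 1/12 s, in which the tool goes at most 0.0417 m and 0.125 rad, less where a joint would pass 70% of its speed; a pose out of reach is approached as far as the arm can. The fingers move at their own pace and stop on an object; the grip force is fixed at half the most. Time passes only in rows, so rows that do not move let the fingers close. It prints the time, the measured TCP pose, the force, the opening and the grip force at its end. Input that does not fit is refused with a message, and nothing moves.
- robot.get_obs(): the state, without advancing time (a new reading comes with each control period).
- robot.snapshot(name): name is "scene" or "top" or "wrist"; returns a dict with "color" (420x560x3 uint8, blue, green, red), "fx", "fy", "cx", "cy" (pixels), "k1" (the pictures are not rectified: a ray, as slopes to the right and down, at radius r is drawn at 1 + k1 r^2 times it, then the intrinsics apply), "extrinsics" (4x4, takes a point from world to camera coordinates). Camera axes: x right, y down, z forward; pixel columns grow to the right and rows downward; lengths in m; the calibration is good to about 2 mm. A picture is of the moment at which its call begins. There is no depth.
- robot.close_job(): hands the job in; it is judged then, once.
The state is a dict: "time": time; "joint_positions": joint angles; "qvel": joint speeds; "joint_torque": joint torques, N m; "tool_pos": TCP position; "ee_rot": TCP orientation; "wrist_force": force on the tool from outside, world axes, zero at the start; "wrist_torque": the same for the moment, N m; "width": finger opening in m; "finger_force": force on a finger pad.
Only numpy, scipy, OpenCV 4.12 (cv2) and the standard library are available. Lean on these libraries where they do the work, as an engineer would, in place of code of your own. Each camera call takes 0.05 s, during which the arm holds its last target. There are 200 camera calls.

TASK

The microscope's optics have been cleaned and lie mixed on the mat: put them away, one piece to a bay, with the two eyepieces in the tray with two large bays, the two objectives in any bays of the square tray with four small bays, and the analyser slider lengthwise in the long shallow tray. Each should end on the floor of its bay the same way up as it is now, set down gently and never let fall; leave the oil bottle and the lens-paper box where they are.

Things in the scene. Friction and masses are not known exactly. Their poses are not given: they have to be found in the camera images.
- eyepiece_a: Black microscope eyepiece standing on its wide rubber eyecup, narrower tube up. Head 40 mm diameter from the base to 24 mm, taper to 27 mm, then a dark metal tube 30 mm diameter from 27 to 54 mm (top, with glass lens): grip the tube. 90 g. Origin at the centre of its underside, z up. Twin of eyepiece_b: either may take either bay.
- eyepiece_b: The second eyepiece, the same in every way as eyepiece_a. (All five optical pieces start on a flat mat 3 mm thick that is fixed to the bench.)
- objective_long: Long microscope objective, bright steel, standing on its thread, lens end up. From the base: brass thread 20 mm diameter to 5 mm, shoulder 26 mm diameter from 5 to 10 mm, barrel 24 mm diameter from 10 to 34 mm (grip this), then a taper to 11 mm diameter at the top, 50 mm. 110 g. Origin at the centre of its underside, z up.
- objective_short: Short microscope objective, bright steel, standing on its screw thread with the lens end up. Thread and shoulder as on objective_long, barrel 24 mm diameter from 10 to 26 mm up, then a step to about 19 mm diameter, top at 36 mm. About 80 g. Origin at the centre of its underside, z up. Grip the barrel.
- slider: Analyser slider: a flat black bar 80 mm long (x) by 28 mm wide (y) by 12 mm thick, lying flat, with a round glass window and a ribbed aluminium end at -x. About 70 g. Origin at the centre of its underside, z up. Grip across its 28 mm width. Either end may point either way in its tray.
- eyepiece_tray: Fixed to the bench. Origin under its centre, z up; white plastic tray 66 mm (x) by 129 mm (y), 15 mm high, with 3 mm walls and floor, divided into two square bays 60 mm wide and lined with grey felt. Bay centres at y = -31.5 and +31.5 mm, bay floor 3 mm above the origin, walls and divider to 15 mm.
- objective_tray: Fixed to the bench. Origin under its centre, z up; white plastic square tray 97 by 97 mm, 15 mm high, with 3 mm walls and floor, divided into four square bays 44 mm wide and lined with grey felt. Bay centres at x, y = -23.5 or +23.5 mm, bay floor 3 mm above the origin, walls and dividers to 15 mm. Two bays stay empty.
- slider_tray: Fixed to the bench. Origin under its centre, z up; white plastic shallow tray with one long bay: outside 116 mm (x) by 58 mm (y), 8 mm high, inside 110 by 52 mm, 3 mm walls and floor, lined with grey felt. Bay floor 3 mm above the origin.
- oil_bottle: Bystander: small loose amber bottle of immersion oil, 32 mm diameter, 78 mm high with its black dropper cap. Origin at the centre of its underside.
- lens_paper_box: Bystander: loose white box of lens paper, 75 mm (x) by 95 mm (y) by 30 mm high, paper standing to 35 mm. Origin at the centre of its underside.

How it is judged:
At the end, for the whole second after the job is handed in: Eyepieces stand on bay floors of the eyepiece tray, objectives on bay floors of the objective tray (base at most 3 mm above the floor, within 0.12 rad of upright); slider flat (0.05 rad, 2 mm) on its tray's floor, centred within 18 mm lengthwise, 15 mm across. All released, at rest (x of eyepiece_a in the frame of eyepiece_tray between -0.014 and 0.014 m and y of eyepiece_a in the frame of eyepiece_tray between -0.045 and 0.045 m and z of eyepiece_a in the frame of eyepiece_tray between 0.001 and 0.006 m and angle between each of eyepiece_a, eyepiece_b, objective_long, objective_short's own z axis and vertical below 0.12 rad and linear speed of each of eyepiece_a, eyepiece_b, objective_long, objective_short, slider below 0.02 m/s and angular speed of each of eyepiece_a, eyepiece_b, objective_long, objective_short, slider below 0.2 rad/s and x of eyepiece_b in the frame of eyepiece_tray between -0.014 and 0.014 m and y of eyepiece_b in the frame of eyepiece_tray between -0.045 and 0.045 m and z of eyepiece_b in the frame of eyepiece_tray between 0.001 and 0.006 m and x of objective_long in the frame of objective_tray between -0.036 and 0.036 m and y of objective_long in the frame of objective_tray between -0.036 and 0.036 m and z of objective_long in the frame of objective_tray between 0.001 and 0.006 m and x of objective_short in the frame of objective_tray between -0.036 and 0.036 m and y of objective_short in the frame of objective_tray between -0.036 and 0.036 m and z of objective_short in the frame of objective_tray between 0.001 and 0.006 m and x of slider in the frame of slider_tray between -0.018 and 0.018 m and y of slider in the frame of slider_tray between -0.015 and 0.015 m and z of slider in the frame of slider_tray between 0.001 and 0.005 m and angle between slider's own z axis and vertical below 0.05 rad); the robot touches nothing.
It fails at once if an optical piece is dropped: it moves faster than 0.6 m/s (a free fall of about 18 mm) with no finger touching it ((contact force between eyepiece_a and the fingers below 0.05 N and linear speed of eyepiece_a above 0.6 m/s) or (contact force between eyepiece_b and the fingers below 0.05 N and linear speed of eyepiece_b above 0.6 m/s) or (contact force between objective_long and the fingers below 0.05 N and linear speed of objective_long above 0.6 m/s) or (contact force between objective_short and the fingers below 0.05 N and linear speed of objective_short above 0.6 m/s) or (contact force between slider and the fingers below 0.05 N and linear speed of slider above 0.6 m/s)).
It fails at once if the oil bottle is shifted by more than 25 mm or tipped (distance of oil_bottle from where it was at the start of the episode above 0.025 m or angle between oil_bottle's own z axis and vertical above 0.4 rad).
It fails at once if the lens-paper box is shifted by more than 25 mm (distance of lens_paper_box from where it was at the start of the episode above 0.025 m).
It also fails if it takes over 112 s, if anything falls off the work surface, if the arm or the gripper's body presses on something with over 40 N, if the wrist force passes 120 N, or if a joint passes its speed limit or range.

## Working session

There is one attempt and no reset: what is moved stays moved. The work goes in short steps, Python scripts to look and compute and a shell command to move; the robot and the scene stay as the last step left them, time stands still between calls to the robot, and variables do not carry over. Pictures are saved under pics/ and viewed, at most 17 in all, crops included, and the job is handed in when it is done.

```bash
ls; mkdir -p pics
python3 - <<'E'
from bench import robot
import cv2,numpy as np
for n in ("top","scene"):
    s=robot.snapshot(n); cv2.imwrite(f"pics/{n}0.png",s["color"])
    print(n,s["fx"],s["fy"],s["cx"],s["cy"],s["k1"]);print(np.round(s["extrinsics"],4).tolist())
o=robot.get_obs();print(o["tool_pos"],o["ee_rot"],o["width"],o["time"],robot.tcp_to_grasp)
E
```

```text
bench.py
nudge.py
pics
top 414.2693502933929 414.2693502933929 276.47335854560936 204.09350833192963 0.04142731431887595
[[0.022, -0.9995, 0.0214, -0.0268], [-0.9951, -0.024, -0.096, 0.5745], [0.0965, -0.0192, -0.9951, 0.8226], [0.0, 0.0, 0.0, 1.0]]
scene 403.7286806158711 403.7286806158711 279.56773790200623 208.13143852202867 -0.04063458445705745
[[-0.0127, 0.9998, 0.0136, 0.023], [0.69, 0.0186, -0.7236, -0.3592], [-0.7237, 0.0001, -0.6901, 1.2707], [0.0, 0.0, 0.0, 1.0]]
[ 0.23944259 -0.49460116  0.20442811] [-3.13961994e+00 -2.15818538e-04  4.50747986e-01] 0.09406943250072512 0.1 0.0188
```

View pics/top0.png

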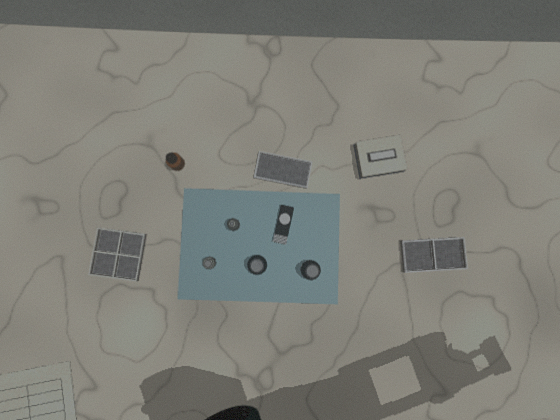

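View pics/scene0.png

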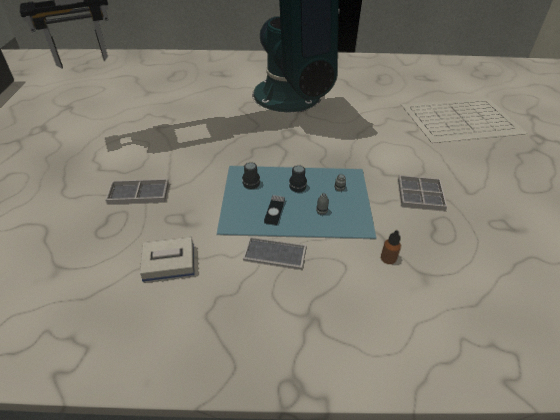

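The top view shows the eyepieces at (257,265) and (311,270), the objectives at (232,224) long and (209,263) short, and the slider at (283,224). The trays are at (118,255) for objectives, (282,169) for the slider and (434,254) for eyepieces, with the bottle at (175,161) and the box at (380,156). The scene view shows the same things mirrored, with eyepieces at about (298,178) and (251,175).

```bash
cat > h.py <<'E'
import numpy as np, cv2
from scipy.spatial.transform import Rotation as R
from bench import robot
def ray(s,uv):
    d=np.array([(uv[0]-s["cx"])/s["fx"],(uv[1]-s["cy"])/s["fy"]]); u=d.copy()
    for _ in range(20): u=d/(1+s["k1"]*(u@u))
    E=np.array(s["extrinsics"]); Rm=E[:3,:3]
    return -Rm.T@E[:3,3], Rm.T@np.array([*u,1.])
def cast(s,uv,z):
    c,d=ray(s,uv); return c+d*(z-c[2])/d[2]
def tri(s1,p1,s2,p2):
    a,u=ray(s1,p1); b,v=ray(s2,p2)
    t=np.linalg.lstsq(np.c_[u,-v],b-a,rcond=None)[0]
    P,Q=a+u*t[0],b+v*t[1]; return (P+Q)/2,np.linalg.norm(P-Q)
def proj(s,p):
    q=np.array(s["extrinsics"])[:3]@np.array([*p,1.]); u=q[:2]/q[2]; u=u*(1+s["k1"]*(u@u))
    return u*s["fx"]+[s["cx"],s["cy"]]
def blobs(m,lo,hi):
    cs,_=cv2.findContours(m.astype(np.uint8)*255,cv2.RETR_EXTERNAL,cv2.CHAIN_APPROX_NONE)
    return [c for c in cs if lo<cv2.contourArea(c)<hi]
def totool(p):
    "world vector from TCP to p, in tool axes"
    o=robot.get_obs(); return R.from_euler("xyz",o["ee_rot"]).inv().apply(np.array(p)-o["tool_pos"])
E
python3 - <<'E'
from h import *
for n,box in (("top",(170,180,350,310)),("scene",(210,150,380,245))):
    s=robot.snapshot(n); im=s["color"]; print(n,"cam",ray(s,(0,0))[0].round(3))
    hsv=cv2.cvtColor(im,cv2.COLOR_BGR2HSV)
    mat=(abs(hsv[...,0].astype(int)-98)<12)&(hsv[...,1]>70)
    c=max(blobs(mat,500,1e6),key=cv2.contourArea)
    hull=np.zeros(im.shape[:2],np.uint8); cv2.drawContours(hull,[cv2.convexHull(c)],-1,255,-1)
    hull=cv2.erode(hull,np.ones((5,5)))
    for b in blobs((hull>0)&~mat,40,5000):
        r=cv2.minAreaRect(b); print(cv2.boundingRect(b),np.round(r[0],1),np.round(r[1],1),round(r[2]), cast(s,r[0],.03).round(3))
    # grey felt: dark, unsaturated
    g=(hsv[...,2]<110)&(hsv[...,1]<60)&(cv2.dilate(hull,np.ones((9,9)))==0)
    for b in blobs(g,250,3000):
        r=cv2.minAreaRect(b); print("  felt",np.round(r[0],1),np.round(r[1],1),round(r[2]),cast(s,r[0],.003).round(3))
    x,y,X,Y=box
    cv2.imwrite(f"pics/{n}1.png",cv2.resize(im[y:Y,x:X],None,fx=4,fy=4,interpolation=cv2.INTER_CUBIC))
E
```

```text
top cam [0.493 0.003 0.874]Traceback (most recent call last):
  File "<stdin>", line 6, in <module>
ValueError: max() iterable argument is empty
```

```bash
cat > m.py <<'E'
from h import *
for n,box in (("top",(170,180,350,310)),("scene",(210,150,380,245))):
    s=robot.snapshot(n); im=s["color"]; print(n,"cam",ray(s,(0,0))[0].round(3))
    hsv=cv2.cvtColor(im,cv2.COLOR_BGR2HSV)
    q=hsv[(200,170)[n=="scene"]+5,(200,350)[n=="top" and 0 or 1] if n=="scene" else 200].astype(int); print(q)
    mat=(abs(hsv[...,0].astype(int)-q[0])<12)&(hsv[...,1]>q[1]*.6)&(hsv[...,2]>60)
    c=max(blobs(mat,500,1e6),key=cv2.contourArea)
    hull=np.zeros(im.shape[:2],np.uint8); cv2.drawContours(hull,[cv2.convexHull(c)],-1,255,-1)
    hull=cv2.erode(hull,np.ones((5,5)))
    for b in blobs((hull>0)&~mat,40,5000):
        r=cv2.minAreaRect(b); print(cv2.boundingRect(b),np.round(r[0],1),np.round(r[1],1),round(r[2]), cast(s,r[0],.03).round(3))
    g=(hsv[...,2]<110)&(hsv[...,1]<60)&(cv2.dilate(hull,np.ones((9,9)))==0)
    for b in blobs(g,200,3000):
        r=cv2.minAreaRect(b); print("  felt",np.round(r[0],1),np.round(r[1],1),round(r[2]),cast(s,r[0],.003).round(3))
    x,y,X,Y=box
    cv2.imwrite(f"pics/{n}1.png",cv2.resize(im[y:Y,x:X],None,fx=4,fy=4,interpolation=cv2.INTER_CUBIC))
E
python3 m.py
```

```text
top cam [0.493 0.003 0.874]
[ 93  43 131]
(300, 260, 20, 20) [309.8 269.8] [19.1 18.4] 45 [ 0.443 -0.084  0.03 ]
(203, 257, 13, 12) [209.  262.5] [11. 12.] 90 [0.454 0.12  0.03 ]
(247, 255, 20, 19) [256.4 264.3] [17.9 18.3] 63 [0.452 0.024 0.03 ]
(227, 218, 13, 12) [233.1 223.7] [11.2 11.2] 63 [0.533 0.074 0.03 ]
(273, 205, 20, 40) [282.7 224.4] [13.2 37.8] 12 [ 0.533 -0.027  0.03 ]
  felt [125.9 267.1] [21.2 22. ] 9 [0.44  0.292 0.003]
  felt [102.5 264. ] [22.1 22.3] 10 [0.446 0.34  0.003]
  felt [419.3 255.6] [29.1 28.7] 85 [ 0.476 -0.315  0.003]
  felt [449.8 253.8] [28.9 29.5] 85 [ 0.482 -0.379  0.003]
  felt [129.9 244.1] [21.2 21.4] 9 [0.487 0.287 0.003]
  felt [106.6 241.1] [22.4 21.7] 9 [0.492 0.335 0.003]
  felt [282.9 169. ] [51.2 23.5] 11 [ 0.653 -0.026  0.003]
  felt [370.8 168.7] [59.4 29.8] 29 [ 0.658 -0.214  0.003]
scene cam [ 1.168 -0.017  0.617]
[ 94  62 120]
(264, 195, 21, 30) [274.2 209.8] [13.6 30.4] 18 [ 0.558 -0.027  0.03 ]
(316, 193, 13, 22) [322.2 203.6] [11.3 21.2] 6 [0.536 0.074 0.03 ]
(335, 174, 11, 17) [340. 182.] [16. 10.] 90 [0.463 0.12  0.03 ]
(289, 169, 18, 24) [297.5 180.5] [23. 17.] 90 [0.46  0.023 0.03 ]
(242, 168, 18, 21) [250.5 178. ] [20. 17.] 90 [ 0.455 -0.084  0.03 ]
  felt [173.8 271.2] [31.3 64.1] 57 [ 0.702 -0.214  0.003]
  felt [274.1 251.1] [56.3 19.7] 9 [ 0.648 -0.026  0.003]
  felt [138.  191.8] [22.9 64.5] 88 [ 0.479 -0.342  0.003]
  felt [422. 193.] [50.6 30.6] 5 [0.464 0.314 0.003]
```

View pics/top1.png

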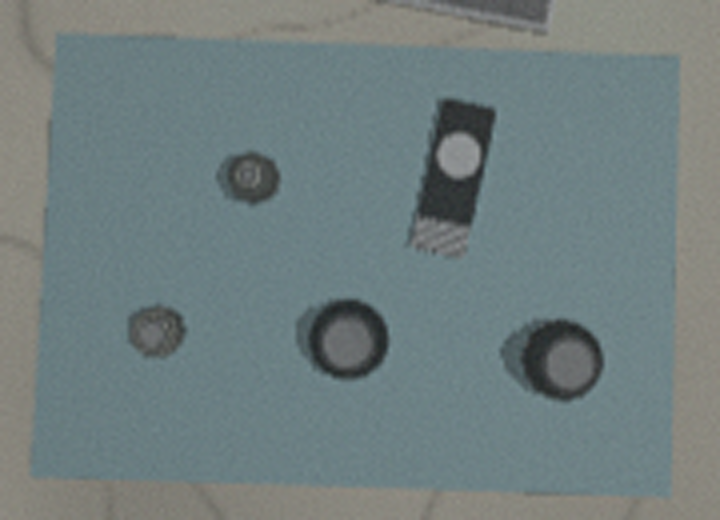

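View pics/scene1.png

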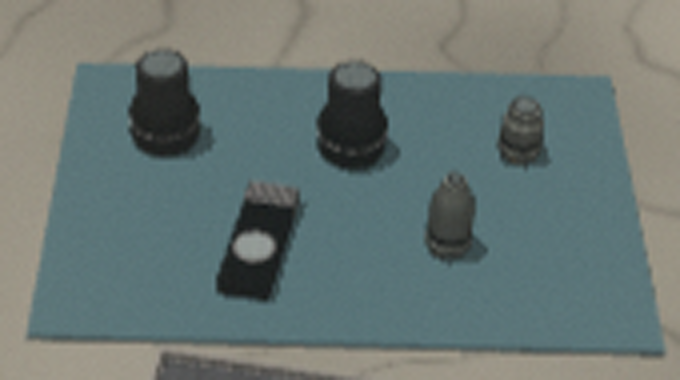

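The crops give matching features in both views (top / scene pixels):
- Eyepiece lens tops: (257,265) / (298.5,169) and (312.5,270.5) / (250.5,166)
- Long objective tip: (232,224) / (323.7,195)
- Short objective top: (209,262.7) / (341.5,176)
- Slider window: (284.7,218.7) / (273.7,211.5)

The ribbed end of the slider points toward the robot.

Run:
```python
from h import *
t=robot.snapshot("top"); s=robot.snapshot("scene")
for n,a,b,z in (("eyeL",(256.6,264.9),(298.1,168.7),.057),("eyeR",(312.1,270.1),(250.1,165.7),.057),("long",(231.9,223.6),(323.4,194.7),.053),("short",(208.7,262.4),(341.1,175.7),.039),("window",(284.4,218.4),(273.4,211.2),.015),
 ("sltray",(282.9,169),(274.1,251.1),.003),("eyetray",(434.5,254.7),(138,191.8),.003),("objtray",(116.2,254.1),(422,193),.003)):
    p,e=tri(t,a,s,b); print(n,p.round(4),round(e,4),"cast",cast(t,a,z).round(4))
w=robot.snapshot("wrist"); cv2.imwrite("pics/w0.png",w["color"]); o=robot.get_obs()
print(w["fx"],w["k1"]); E=np.array(w["extrinsics"]); T=np.eye(4);T[:3,:3]=R.from_euler("xyz",o["ee_rot"]).as_matrix();T[:3,3]=o["tool_pos"]
print((E@T).round(4))
# angles on plane
import numpy as np
for a,b in (((282.7+18.9*np.sin(.2),224.4-18.9*np.cos(.2)),(282.7-18.9*np.sin(.2),224.4+18.9*np.cos(.2))),):
    d=cast(t,a,.015)-cast(t,b,.015);print("slider yaw",np.arctan2(d[1],d[0]))
```

```text
eyeL [0.4521 0.0233 0.0574] 0.0003 cast [0.4521 0.0232 0.057 ]
eyeR [ 0.4443 -0.085   0.0574] 0.0008 cast [ 0.4443 -0.0854  0.057 ]
long [0.5318 0.0749 0.0517] 0.001 cast [0.5317 0.0743 0.053 ]
short [0.4544 0.12   0.0415] 0.003 cast [0.4542 0.1189 0.039 ]
window [ 0.5468 -0.0302  0.0152] 0.0014 cast [ 0.5468 -0.0309  0.015 ]
sltray [ 0.6519 -0.0257  0.0079] 0.0003 cast [ 0.6528 -0.026   0.003 ]
eyetray [ 0.4788 -0.3442  0.0038] 0.0046 cast [ 0.479 -0.347  0.003]
objtray [0.4661 0.3129 0.0046] 0.0003 cast [0.466  0.3136 0.003 ]
358.93764474903696 -0.08424625528794262
[[ 1.000e-04  1.000e+00 -0.000e+00 -3.000e-04]
 [-9.715e-01  1.000e-04 -2.368e-01  2.410e-02]
 [-2.368e-01  0.000e+00  9.715e-01  1.901e-01]
 [ 0.000e+00  0.000e+00  0.000e+00  1.000e+00]]
slider yaw -0.17950934586466333
```

View pics/w0.png

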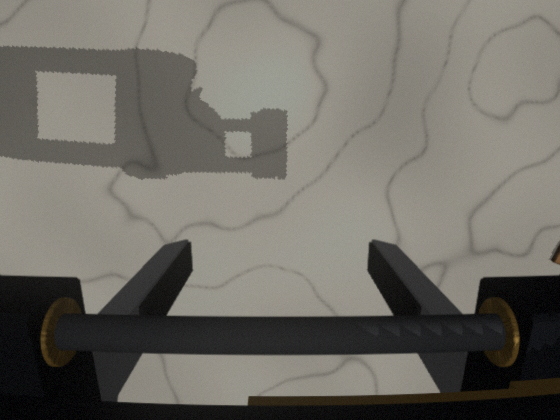

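Triangulated heights agree with the stated ones to within 2.5 mm. I'll start with the right-hand eyepiece.

```bash
cat > go.py <<'E'
import sys
from h import *
o=robot.get_obs(); print(o["time"],"pose",o["tool_pos"].round(4),o["ee_rot"].round(3),"w",round(float(o["width"]),4))
for a in sys.argv[1:]:
    p=[float(v) for v in a.split(",")]; print(a,"->",totool(p).round(4))
E
python3 go.py .4443,-.085,.13 .4443,-.085,.034
```

```text
0.4 pose [ 0.2396 -0.495   0.2053] [-3.141  0.     0.451] w 0.0942
.4443,-.085,.13 -> [ 0.3629 -0.2798  0.0754]
.4443,-.085,.034 -> [ 0.3629 -0.2798  0.1714]
```
12 rows of .030,-.0233 (norm .038). dz .006 each → norm .0385.

Units first: shifts go in units of 100 mm and turns go in units of 0.05 rad. So 0.03 m is 0.3, -0.0233 m is -0.233.

```bash
python3 nudge.py '[0.07,0.3,-0.233,0.06,0,0.07,0.3,-0.233,0.06,0,0.07,0.3,-0.233,0.06,0,0.07,0.3,-0.233,0.06,0,0.07,0.3,-0.233,0.06,0,0.07,0.3,-0.233,0.06,0,0.07,0.3,-0.233,0.06,0,0.07,0.3,-0.233,0.06,0,0.07,0.3,-0.233,0.06,0,0.07,0.3,-0.233,0.06,0,0.07,0.3,-0.233,0.06,0,0.07,0.3,-0.233,0.06,0,0.07,0,0,0,0,0.07,0,0,0,0]'; python3 go.py .4443,-.085,.034
```

```text
time: 1.57
tool_pos: [0.442, -0.0849, 0.1331]
ee_rot: [-3.141, 0.001, 0.455]
wrist_force: [-0.7, -0.5, -0.2]
width: 0.0699
finger_force: 0.0
1.5667 pose [ 0.442  -0.0849  0.1331] [-3.141e+00  1.000e-03  4.550e-01] w 0.0699
.4443,-.085,.034 -> [0.0021 0.0011 0.0991]
```

In the tool's units: 0.025 m is 0.25, 0.015 m is 0.15.

```bash
python3 nudge.py '[0.07,0.02,0.01,0.25,0,0.07,0,0,0.25,0,0.07,0,0,0.25,0,0.07,0,0,0.15,0,0.07,0,0,0.09,0,0.07,0,0,0,0,0.02,0,0,0,0,0.02,0,0,0,0,0.02,0,0,0,0,0.02,0,0,0,0,0.02,0,0,0,0,0.02,0,0,0,0]'
python3 - <<'E'
from h import *
cv2.imwrite("pics/w1.png",robot.snapshot("wrist")["color"])
E
```

```text
time: 2.57
tool_pos: [0.4444, -0.0866, 0.0351]
ee_rot: [3.141, -0.001, 0.451]
wrist_force: [-0.1, 1.0, 0.4]
width: 0.0334
finger_force: 0.3
```

View pics/w1.png

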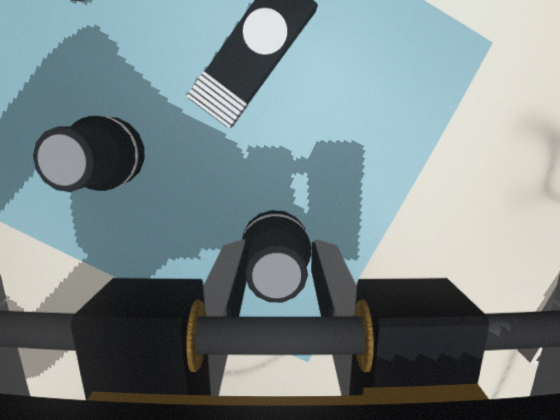

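The wrist view shows the tube top at (277,273), centred between the fingers, which are still closing.

In the tool's units: -0.03 m is -0.3, -0.02 m is -0.2.

```bash
python3 nudge.py '[0.02,0,0,0,0,0.02,0,0,0,0,0.02,0,0,0,0,0.02,0,0,-0.1,0,0.02,0,0,-0.2,0,0.02,0,0,-0.3,0,0.02,0,0,-0.1,0,0.02,0,0,0,0]'; python3 go.py .482,-.379,.10 .482,-.379,.036
```

```text
time: 3.28
tool_pos: [0.4465, -0.0875, 0.1081]
ee_rot: [3.136, -0.005, 0.451]
wrist_force: [0.6, 0.2, 0.3]
width: 0.0289
finger_force: 30.0
3.2833 pose [ 0.4465 -0.0875  0.1081] [ 3.136 -0.005  0.451] w 0.0289
.482,-.379,.10 -> [-0.0951  0.2778  0.0091]
.482,-.379,.036 -> [-0.0954  0.2775  0.0731]
```

In the tool's units: 0.0278 m is 0.278, -0.0095 m is -0.095.

```bash
python3 nudge.py '[0.02,-0.095,0.278,0,0,0.02,-0.095,0.278,0,0,0.02,-0.095,0.278,0,0,0.02,-0.095,0.278,0,0,0.02,-0.095,0.278,0,0,0.02,-0.095,0.278,0,0,0.02,-0.095,0.278,0,0,0.02,-0.095,0.278,0,0,0.02,-0.095,0.278,0,0,0.02,-0.095,0.278,0,0,0.02,0,0,0.1,0,0.02,0,0,0,0,0.02,0,0,0,0]'; python3 go.py .482,-.379,.0365
python3 - <<'E'
from h import *
cv2.imwrite("pics/w2.png",robot.snapshot("wrist")["color"])
E
```

```text
time: 4.37
tool_pos: [0.4785, -0.3768, 0.0917]
ee_rot: [-3.136, 0.002, 0.451]
wrist_force: [0.2, 0.4, -1.2]
width: 0.0289
finger_force: 30.0
4.3667 pose [ 0.4785 -0.3768  0.0917] [-3.136e+00  2.000e-03  4.510e-01] w 0.0289
.482,-.379,.0365 -> [0.0023 0.0038 0.0552]
```

View pics/w2.png

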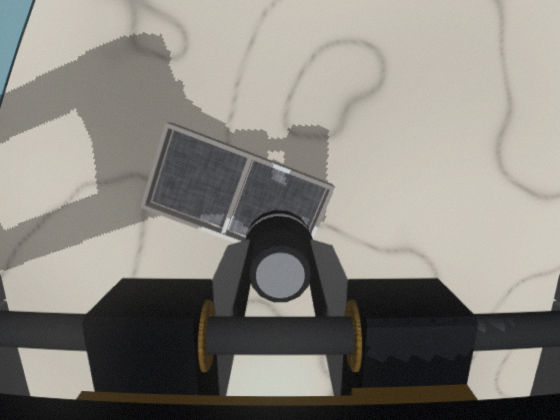

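The wrist view shows the eyepiece held upright over the far bay. The tray's far edge runs from (168,124) to (333,186). I'll check the bay from this view.

Run:
```python
from h import *
w=robot.snapshot("wrist")
a,b,c=[cast(w,p,.015)[:2] for p in((168,124),(333,186),(147,209))]
print(a,b,c,np.linalg.norm(b-a),np.linalg.norm(c-a))
u=(b-a)/np.linalg.norm(b-a); n=(c-a)/np.linalg.norm(c-a); m=(a+b)/2+.033*n
print("near bay",m-.0315*u,"far bay",m+.0315*u)
```

```text
[ 0.50674233 -0.27596817] [ 0.51803754 -0.40100489] [ 0.44249651 -0.28472613] 0.12554586532687734 0.0648400145362244
near bay [ 0.47685833 -0.3115716 ] far bay [ 0.48252637 -0.37431611]
```

In the tool's units: 0.003 m is 0.03, 0.02 m is 0.2.

```bash
python3 nudge.py '[0.02,0.03,0.02,0.15,0,0.02,0,0,0.2,0,0.02,0,0,0.1,0,0.02,0,0,0.04,0,0.02,0,0,0.03,0,0.02,0,0,0,0,0.02,0,0,0,0]'
```

```text
time: 5.05
tool_pos: [0.4837, -0.3789, 0.0435]
ee_rot: [3.14, -0.001, 0.451]
wrist_force: [0.1, -0.8, -0.5]
width: 0.029
finger_force: 30.0
```

In the tool's units: 0.003 m is 0.03, 0.002 m is 0.02.

```bash
python3 nudge.py '[0.02,0,0,0.03,0,0.02,0,0,0.02,0,0.02,0,0,0.01,0,0.02,0,0,0.01,0,0.02,0,0,0,0,0.02,0,0,0,0,0.02,0,0,0,0]'
```

```text
time: 5.63
tool_pos: [0.4833, -0.3788, 0.0356]
ee_rot: [3.141, -0.0, 0.451]
wrist_force: [0.2, -0.4, -1.2]
width: 0.029
finger_force: 30.0
```

In the tool's units: -0.035 m is -0.35, -0.03 m is -0.3.

```bash
python3 nudge.py '[0.02,0,0,0.007,0,0.02,0,0,0,0,0.035,0,0,0,0,0.04,0,0,0,0,0.06,0,0,0,0,0.06,0,0,0,0,0.06,0,0,-0.1,0,0.06,0,0,-0.3,0,0.06,0,0,-0.35,0,0.06,0,0,0,0]'; python3 go.py .4521,.0233,.11 .4521,.0233,.034
```

```text
time: 6.47
tool_pos: [0.4867, -0.3818, 0.1192]
ee_rot: [3.128, -0.005, 0.451]
wrist_force: [0.7, -0.5, 2.4]
width: 0.06
finger_force: 0.0
6.4667 pose [ 0.4867 -0.3818  0.1192] [ 3.128 -0.005  0.451] w 0.06
.4521,.0233,.11 -> [ 0.1454 -0.3798  0.0047]
.4521,.0233,.034 -> [ 0.145  -0.3808  0.0807]
```

In the tool's units: -0.0345 m is -0.345, 0.0132 m is 0.132.

```bash
python3 nudge.py '[0.07,0.132,-0.345,0,0,0.07,0.132,-0.345,0,0,0.07,0.132,-0.345,0,0,0.07,0.132,-0.345,0,0,0.07,0.132,-0.345,0,0,0.07,0.132,-0.345,0,0,0.07,0.132,-0.345,0,0,0.07,0.132,-0.345,0,0,0.07,0.132,-0.345,0,0,0.07,0.132,-0.345,0,0,0.07,0.132,-0.345,0,0,0.07,0,0,0,0,0.07,0,0,0,0,0.07,0,0,0,0]'; python3 go.py .4521,.0233,.035
```

```text
time: 7.63
tool_pos: [0.449, 0.0258, 0.1105]
ee_rot: [3.14, -0.001, 0.451]
wrist_force: [0.1, 0.7, -1.0]
width: 0.07
finger_force: 0.0
7.6333 pose [0.449  0.0258 0.1105] [ 3.14e+00 -1.00e-03  4.51e-01] w 0.07
.4521,.0233,.035 -> [0.0016 0.0035 0.0755]
```

```bash
python3 nudge.py '[0.07,0.016,0.035,0.25,0,0.07,0,0,0.25,0,0.07,0,0,0.15,0,0.07,0,0,0.105,0,0.07,0,0,0,0,0.02,0,0,0,0,0.02,0,0,0,0,0.02,0,0,0,0,0.02,0,0,0,0,0.02,0,0,0,0,0.02,0,0,0,0,0.02,0,0,0,0,0.02,0,0,0,0]'; python3 nudge.py '[0.02,0,0,0,0,0.02,0,0,-0.1,0,0.02,0,0,-0.2,0,0.02,0,0,-0.3,0,0.02,0,0,-0.1,0,0.02,0,0,0,0,0.02,0,0,0,0]'; python3 go.py .477,-.314,.10 .477,-.314,.045
```

```text
time: 8.72
tool_pos: [0.4518, 0.0239, 0.0346]
ee_rot: [3.141, -0.001, 0.451]
wrist_force: [0.5, 0.3, 1.9]
width: 0.0287
finger_force: 30.0
time: 9.3
tool_pos: [0.4518, 0.0236, 0.1044]
ee_rot: [3.141, -0.001, 0.451]
wrist_force: [0.4, 0.4, -1.1]
width: 0.0291
finger_force: 30.0
9.3 pose [0.4518 0.0236 0.1044] [ 3.141e+00 -1.000e-03  4.510e-01] w 0.0291
.477,-.314,.10 -> [-0.1244  0.3148  0.0046]
.477,-.314,.045 -> [-0.1245  0.3148  0.0596]
```

In the tool's units: 0.0286 m is 0.286, -0.0113 m is -0.113.

```bash
python3 nudge.py '[0.02,-0.113,0.286,0,0,0.02,-0.113,0.286,0,0,0.02,-0.113,0.286,0,0,0.02,-0.113,0.286,0,0,0.02,-0.113,0.286,0,0,0.02,-0.113,0.286,0,0,0.02,-0.113,0.286,0,0,0.02,-0.113,0.286,0,0,0.02,-0.113,0.286,0,0,0.02,-0.113,0.286,0,0,0.02,-0.113,0.286,0,0,0.02,0,0,0.1,0,0.02,0,0,0,0,0.02,0,0,0,0,0.02,0,0,0,0]'; python3 go.py .477,-.314,.044
python3 - <<'E'
from h import *
cv2.imwrite("pics/w3.png",robot.snapshot("wrist")["color"])
E
```

```text
time: 10.55
tool_pos: [0.4762, -0.312, 0.093]
ee_rot: [-3.139, 0.001, 0.452]
wrist_force: [-0.4, -1.0, 0.1]
width: 0.029
finger_force: 30.0
10.55 pose [ 0.4762 -0.312   0.093 ] [-3.139e+00  1.000e-03  4.520e-01] w 0.029
.477,-.314,.044 -> [-0.0001  0.0022  0.049 ]
```

View pics/w3.png

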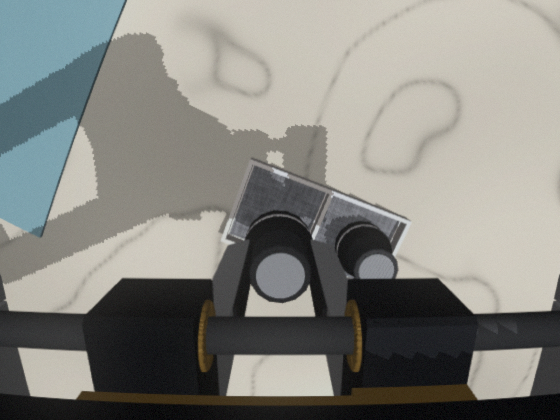

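The first eyepiece stands in the far bay at (360,255). The second hangs over the near bay at (279,270), so I'll keep the release opening small beside its neighbour.

In the tool's units: 0.02 m is 0.2, 0.015 m is 0.15.

```bash
python3 nudge.py '[0.02,0,0.01,0.1,0,0.02,0,0,0.2,0,0.02,0,0,0.15,0,0.02,0,0,0.06,0,0.02,0,0,0.03,0,0.02,0,0,0.02,0,0.02,0,0,0,0,0.02,0,0,0,0,0.02,0,0,0,0]'
```

```text
time: 11.35
tool_pos: [0.4778, -0.315, 0.0394]
ee_rot: [3.14, -0.001, 0.451]
wrist_force: [0.2, -0.4, -0.9]
width: 0.0289
finger_force: 30.0
```

```bash
python3 nudge.py '[0.02,0,0,0.02,0,0.02,0,0,0.01,0,0.02,0,0,0.01,0,0.02,0,0,0.008,0,0.02,0,0,0,0,0.02,0,0,0,0,0.035,0,0,0,0,0.04,0,0,0,0,0.045,0,0,0,0,0.045,0,0,0,0]'; python3 nudge.py '[0.045,0,0,-0.1,0,0.045,0,0,-0.3,0,0.045,0,0,-0.35,0,0.045,0,0,0,0,0.045,0,0,0,0]'; python3 go.py .5318,.0745,.11
```

```text
time: 12.18
tool_pos: [0.4771, -0.3145, 0.033]
ee_rot: [-3.141, 0.0, 0.451]
wrist_force: [0.3, 0.6, 0.8]
width: 0.0447
finger_force: 0.0
time: 12.6
tool_pos: [0.479, -0.316, 0.1125]
ee_rot: [3.135, -0.003, 0.451]
wrist_force: [0.1, -0.5, -1.0]
width: 0.0453
finger_force: 0.0
12.6 pose [ 0.479  -0.316   0.1125] [ 3.135e+00 -3.000e-03  4.510e-01] w 0.0453
.5318,.0745,.11 -> [ 0.2177 -0.3285  0.0009]
```

In the tool's units: -0.0299 m is -0.299, 0.0198 m is 0.198.

```bash
python3 nudge.py '[0.06,0.198,-0.299,0,0,0.06,0.198,-0.299,0,0,0.06,0.198,-0.299,0,0,0.06,0.198,-0.299,0,0,0.06,0.198,-0.299,0,0,0.06,0.198,-0.299,0,0,0.06,0.198,-0.299,0,0,0.06,0.198,-0.299,0,0,0.06,0.198,-0.299,0,0,0.06,0.198,-0.299,0,0,0.06,0.198,-0.299,0,0,0.06,0,0,0,0,0.06,0,0,0,0,0.06,0,0,0,0]'; python3 go.py .5318,.0745,.02
```

```text
time: 13.77
tool_pos: [0.5292, 0.076, 0.1074]
ee_rot: [-3.142, 0.002, 0.451]
wrist_force: [-0.0, -0.5, -0.7]
width: 0.0598
finger_force: 0.0
13.7667 pose [0.5292 0.076  0.1074] [-3.142e+00  2.000e-03  4.510e-01] w 0.0598
.5318,.0745,.02 -> [0.0018 0.0025 0.0874]
```

```bash
python3 nudge.py '[0.06,0.018,0.022,0.25,0,0.06,0,0,0.25,0,0.06,0,0,0.25,0,0.06,0,0,0.125,0,0.06,0,0,0,0,0.06,0,0,0,0,0.02,0,0,0,0,0.02,0,0,0,0,0.02,0,0,0,0,0.02,0,0,0,0,0.02,0,0,0,0,0.02,0,0,0,0,0.02,0,0,0,0,0.02,0,0,0,0]'; python3 nudge.py '[0.015,0,0,0,0,0.015,0,0,-0.1,0,0.015,0,0,-0.2,0,0.015,0,0,-0.3,0,0.015,0,0,-0.2,0,0.015,0,0,0,0,0.015,0,0,0,0]'; python3 go.py .487,.287,.10  .492,.335,.1 .44,.292,.1 .446,.34,.1;  python3 - <<'E'
from h import *
cv2.imwrite("pics/w4.png",robot.snapshot("wrist")["color"])
E
```

```text
time: 14.93
tool_pos: [0.5328, 0.0755, 0.0215]
ee_rot: [3.141, -0.001, 0.451]
wrist_force: [-1.3, 0.7, 3.0]
width: 0.0233
finger_force: 30.0
time: 15.52
tool_pos: [0.5333, 0.0751, 0.1021]
ee_rot: [3.14, -0.003, 0.451]
wrist_force: [0.5, -0.2, -0.6]
width: 0.0228
finger_force: 30.0
15.5167 pose [0.5333 0.0751 0.1021] [ 3.14e+00 -3.00e-03  4.51e-01] w 0.0228
.487,.287,.10 -> [ 0.0506 -0.2109  0.0019]
.492,.335,.1 -> [ 0.076  -0.2519  0.0019]
.44,.292,.1 -> [ 0.0105 -0.2359  0.0018]
.446,.34,.1 -> [ 0.0368 -0.2765  0.0018]
```

View pics/w4.png

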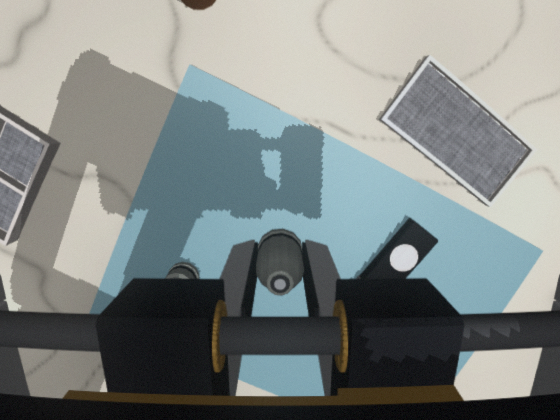

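The long objective is held upright at (279,262). The slider tray is in view at (455,130), which I'll use later. Next is the far bay of the objective tray.

In the tool's units: -0.028 m is -0.28, 0.0084 m is 0.084.

```bash
python3 nudge.py '[0.015,0.084,-0.28,0,0,0.015,0.084,-0.28,0,0,0.015,0.084,-0.28,0,0,0.015,0.084,-0.28,0,0,0.015,0.084,-0.28,0,0,0.015,0.084,-0.28,0,0,0.015,0.084,-0.28,0,0,0.015,0.084,-0.28,0,0,0.015,0.084,-0.28,0,0,0.015,0,0,0,0,0.015,0,0,0,0,0.015,0,0,0,0,0.015,0,0,0,0]'; python3 go.py .492,.335,.03;  python3 - <<'E'
from h import *
w=robot.snapshot("wrist");cv2.imwrite("pics/w5.png",w["color"])
hsv=cv2.cvtColor(w["color"],cv2.COLOR_BGR2HSV)
for p in ((.487,.287),(.492,.335),(.44,.292),(.446,.34)): print(proj(w,(*p,.003)))
E
```

```text
time: 16.65
tool_pos: [0.4905, 0.3335, 0.0996]
ee_rot: [3.141, 0.002, 0.45]
wrist_force: [-0.1, 0.7, -0.6]
width: 0.0237
finger_force: 30.0
16.65 pose [0.4905 0.3335 0.0996] [3.141e+00 2.000e-03 4.500e-01] w 0.0237
.492,.335,.03 -> [ 0.0022 -0.0007  0.0696]
[328.8493389 240.3274909]
[278.05434206 209.86126879]
[297.40269666 285.92756885]
[248.15103093 256.516195  ]
```

View pics/w5.png

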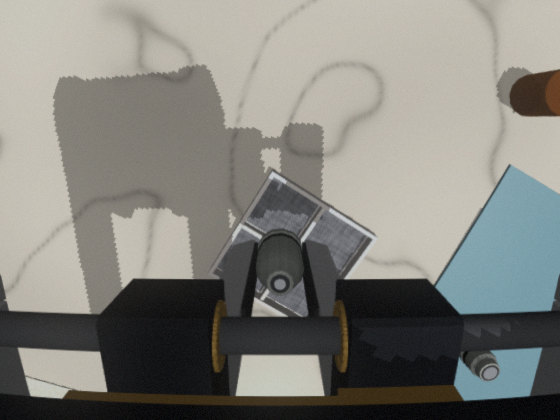

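The bay centre projects to (278,210) and its visible felt is centred near (281,208), so the two agree to about 2 mm. Lowering.

In the tool's units: 0.025 m is 0.25, 0.02 m is 0.2.

```bash
python3 nudge.py '[0.015,0.022,0,0.2,0,0.015,0,0,0.25,0,0.015,0,0,0.15,0,0.015,0,0,0.07,0,0.015,0,0,0.03,0,0.015,0,0,0.02,0,0.015,0,0,0,0,0.015,0,0,0,0,0.015,0,0,0,0,0.015,0,0,0,0]'; python3 go.py .492,.335,.0215
```

```text
time: 17.53
tool_pos: [0.4934, 0.3363, 0.0301]
ee_rot: [-3.142, -0.002, 0.451]
wrist_force: [-0.2, -0.9, -1.0]
width: 0.0234
finger_force: 30.0
17.5333 pose [0.4934 0.3363 0.0301] [-3.142e+00 -2.000e-03  4.510e-01] w 0.0234
.492,.335,.0215 -> [-0.0019  0.0005  0.0086]
```

In the tool's units: 0.003 m is 0.03, 0.002 m is 0.02.

```bash
python3 nudge.py '[0.015,-0.01,0,0.03,0,0.015,0,0,0.02,0,0.015,0,0,0.01,0,0.015,0,0,0.01,0,0.015,0,0,0,0,0.015,0,0,0,0,0.015,0,0,0,0]'; python3 nudge.py '[0.015,0,0,0.01,0,0.015,0,0,0,0,0.015,0,0,0,0]'
```

```text
time: 18.12
tool_pos: [0.4919, 0.3355, 0.0219]
ee_rot: [3.142, 0.0, 0.451]
wrist_force: [-0.4, 0.4, -1.0]
width: 0.0235
finger_force: 30.0
time: 18.37
tool_pos: [0.4921, 0.3356, 0.0215]
ee_rot: [3.142, -0.001, 0.451]
wrist_force: [-0.3, -1.1, 2.1]
width: 0.0236
finger_force: 30.0
```

In the tool's units: -0.04 m is -0.4, -0.03 m is -0.3.

```bash
python3 nudge.py '[0.026,0,0,0,0,0.03,0,0,0,0,0.04,0,0,0,0,0.05,0,0,0,0,0.05,0,0,0,0,0.05,0,0,-0.1,0,0.05,0,0,-0.3,0,0.05,0,0,-0.4,0,0.05,0,0,0,0,0.05,0,0,0,0]'; python3 go.py .4544,.1195,.10
```

```text
time: 19.2
tool_pos: [0.4941, 0.3368, 0.1056]
ee_rot: [-3.141, -0.008, 0.451]
wrist_force: [0.6, -0.1, -0.4]
width: 0.0496
finger_force: 0.0
19.2 pose [0.4941 0.3368 0.1056] [-3.141 -0.008  0.451] w 0.0496
.4544,.1195,.10 -> [-0.1305  0.1782  0.0045]
```

```bash
python3 nudge.py '[0.06,-0.187,0.255,0,0,0.06,-0.187,0.255,0,0,0.06,-0.187,0.255,0,0,0.06,-0.187,0.255,0,0,0.06,-0.187,0.255,0,0,0.06,-0.187,0.255,0,0,0.06,-0.187,0.255,0,0,0.06,0,0,0,0,0.06,0,0,0,0,0.06,0,0,0,0,0.06,0,0,0,0]'; python3 go.py .4544,.1195,.018;  python3 - <<'E'
from h import *
w=robot.snapshot("wrist");cv2.imwrite("pics/w6.png",w["color"])
print(proj(w,(.4544,.1195,.039)),proj(w,(.4544,.1195,.003)))
E
```

```text
time: 20.12
tool_pos: [0.4517, 0.1187, 0.1005]
ee_rot: [-3.141, 0.001, 0.452]
wrist_force: [-0.4, 0.9, 0.4]
width: 0.0602
finger_force: 0.0
20.1167 pose [0.4517 0.1187 0.1005] [-3.141e+00  1.000e-03  4.520e-01] w 0.0602
.4544,.1195,.018 -> [0.0028 0.0005 0.0825]
[279.72258481 220.8632047 ] [279.72160384 208.87062165]
```

View pics/w6.png

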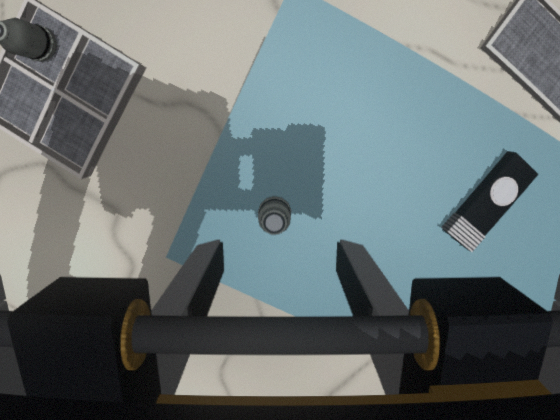

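The long objective stands in its bay at (30,38). The short objective's top is at (275,222), against a prediction of (280,221), about 2 mm to the side along the closing axis.

```bash
python3 nudge.py '[0.06,0.025,-0.018,0.25,0,0.06,0,0,0.25,0,0.06,0,0,0.2,0,0.06,0,0,0.125,0,0.06,0,0,0,0,0.06,0,0,0,0,0.015,0,0,0,0,0.015,0,0,0,0,0.015,0,0,0,0,0.015,0,0,0,0,0.015,0,0,0,0,0.015,0,0,0,0,0.015,0,0,0,0,0.015,0,0,0,0]'; python3 nudge.py '[0.015,0,0,0,0,0.015,0,0,-0.1,0,0.015,0,0,-0.2,0,0.015,0,0,-0.3,0,0.015,0,0,-0.2,0,0.015,0,0,0,0,0.015,0,0,0,0]'; python3 go.py .44,.292,.10
```

```text
time: 21.33
tool_pos: [0.4534, 0.1207, 0.0189]
ee_rot: [-3.141, -0.001, 0.451]
wrist_force: [-0.4, 0.5, 3.3]
width: 0.0233
finger_force: 30.0
time: 21.92
tool_pos: [0.4541, 0.1204, 0.0995]
ee_rot: [3.14, -0.003, 0.451]
wrist_force: [-0.7, -0.5, -0.9]
width: 0.023
finger_force: 30.0
21.9167 pose [0.4541 0.1204 0.0995] [ 3.14e+00 -3.00e-03  4.51e-01] w 0.023
.44,.292,.10 -> [ 0.062  -0.1606 -0.0005]
```

In the tool's units: -0.0268 m is -0.268, 0.0103 m is 0.103.

```bash
python3 nudge.py '[0.015,0.103,-0.268,0,0,0.015,0.103,-0.268,0,0,0.015,0.103,-0.268,0,0,0.015,0.103,-0.268,0,0,0.015,0.103,-0.268,0,0,0.015,0.103,-0.268,0,0,0.015,0,0,0,0,0.015,0,0,0,0,0.015,0,0,0,0,0.015,0,0,0,0]'; python3 go.py .441,.292,.03
```

```text
time: 22.75
tool_pos: [0.4384, 0.2908, 0.0973]
ee_rot: [3.141, 0.002, 0.45]
wrist_force: [0.6, -0.5, -0.7]
width: 0.0231
finger_force: 30.0
22.75 pose [0.4384 0.2908 0.0973] [3.141e+00 2.000e-03 4.500e-01] w 0.0231
.441,.292,.03 -> [ 0.003  -0.0001  0.0673]
```

In the tool's units: 0.025 m is 0.25, 0.02 m is 0.2.

```bash
python3 nudge.py '[0.015,0.02,0,0.2,0,0.015,0,0,0.25,0,0.015,0,0,0.15,0,0.015,0,0,0.08,0,0.015,0,0,0.03,0,0.015,0,0,0.02,0,0.015,0,0,0.01,0,0.015,0,0,0,0,0.015,0,0,0,0,0.015,0,0,0,0,0.015,0,0,0,0]'; python3 nudge.py '[0.015,0,0,0.01,0,0.015,0,0,0.01,0,0.015,0,0,0,0,0.015,0,0,0,0]'
```

```text
time: 23.67
tool_pos: [0.441, 0.2933, 0.0251]
ee_rot: [3.142, -0.001, 0.451]
wrist_force: [0.6, -0.4, -1.8]
width: 0.023
finger_force: 30.0
time: 24.0
tool_pos: [0.4405, 0.293, 0.0223]
ee_rot: [3.141, 0.0, 0.451]
wrist_force: [0.3, 0.1, -1.0]
width: 0.0232
finger_force: 30.0
```

```bash
python3 nudge.py '[0.015,0,0,0.01,0,0.015,0,0,0.01,0,0.015,0,0,0.01,0,0.015,0,0,0,0,0.015,0,0,0,0,0.015,0,0,0,0]'
```

```text
time: 24.5
tool_pos: [0.4406, 0.293, 0.0194]
ee_rot: [3.141, 0.0, 0.451]
wrist_force: [0.1, -0.2, -0.0]
width: 0.0231
finger_force: 30.0
```

In the tool's units: -0.04 m is -0.4, -0.03 m is -0.3.

```bash
python3 nudge.py '[0.026,0,0,0,0,0.03,0,0,0,0,0.04,0,0,0,0,0.05,0,0,0,0,0.05,0,0,0,0,0.05,0,0,-0.1,0,0.05,0,0,-0.3,0,0.05,0,0,-0.4,0,0.05,0,0,0,0,0.05,0,0,0,0]'; python3 go.py .50,.0,.14
```

```text
time: 25.33
tool_pos: [0.4429, 0.2943, 0.1037]
ee_rot: [-3.141, -0.008, 0.451]
wrist_force: [0.2, -0.2, -0.6]
width: 0.0499
finger_force: 0.0
25.3333 pose [0.4429 0.2943 0.1037] [-3.141 -0.008  0.451] w 0.0499
.50,.0,.14 -> [-0.0765  0.2897 -0.037 ]
```

In the tool's units: 0.0312 m is 0.312, -0.0118 m is -0.118, 0.125 rad is 2.5.

```bash
python3 nudge.py '[0.06,-0.118,0.312,-0.05,0,0.06,-0.118,0.312,-0.05,0,0.06,-0.118,0.312,-0.05,0,0.06,-0.118,0.312,-0.05,0,0.06,-0.118,0.312,-0.05,0,0.06,-0.118,0.312,-0.05,0,0.06,-0.118,0.312,-0.05,0,0.06,-0.118,0.312,-0.05,0,0.06,-0.118,0.312,-0.05,0,0.06,0,0,0,2.5,0.06,0,0,0,2.5,0.06,0,0,0,2.5,0.06,0,0,0,2.5,0.06,0,0,0,2.5,0.06,0,0,0,0,0.06,0,0,0,0,0.06,0,0,0,0]'
python3 - <<'E'
from h import *
w=robot.snapshot("wrist");im=w["color"];cv2.imwrite("pics/w7.png",im)
hsv=cv2.cvtColor(im,cv2.COLOR_BGR2HSV).astype(int)
for nm,m,z in (("dark",im.max(2)<70,.015),("felt",(hsv[...,2]>60)&(hsv[...,2]<135)&(hsv[...,1]<45),.003)):
    for b in blobs(m&(np.arange(420)[:,None]<300),1500,30000):
        r=cv2.minAreaRect(b); q=cv2.boxPoints(r); P=np.array([cast(w,p,z)[:2] for p in q])
        L=[np.linalg.norm(P[i]-P[i-1]) for i in(1,2)]; k=int(L[1]>L[0]); d=P[k+1]-P[k]
        print(nm,np.round(r[0]),np.round(L,4),P.mean(0).round(4),"yaw",(np.arctan2(d[1],d[0])+np.pi)%np.pi)
E
```

```text
time: 26.75
tool_pos: [0.467, -0.0059, 0.1438]
ee_rot: [3.142, 0.001, -0.171]
wrist_force: [-0.2, 0.3, -0.6]
width: 0.0601
finger_force: 0.0
dark [470. 288.] [0.1205 0.0243] [ 0.3535 -0.1738] yaw 1.3795496368860618
dark [ 90. 288.] [0.1204 0.023 ] [0.4165 0.1898] yaw 1.4188223860144955
dark [358. 278.] [0.039  0.0825] [ 0.3836 -0.067 ] yaw 0.45314907731756104
dark [200. 277.] [0.0822 0.0394] [0.4097 0.0793] yaw 2.3700123629961953
dark [290. 112.] [0.062  0.0268] [ 0.5422 -0.0282] yaw 2.934139143292052
felt [264.   6.] [0.1084 0.0103] [ 0.6318 -0.0211] yaw 1.394775552428197
```

View pics/w7.png

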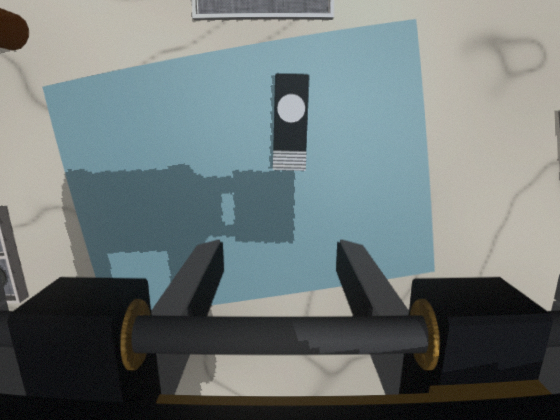

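The wrist view shows the slider at about (290,122), nearly aligned with the tool, with the tray edge at (262,15). Both views put the slider at about (0.534, -0.027) with yaw -0.195.

```bash
python3 nudge.py '[0.06,0,0,0,0.48,0.06,0,0,0,0]'; python3 go.py .5337,-.027,.06
```

```text
time: 26.97
tool_pos: [0.4674, -0.0059, 0.1444]
ee_rot: [3.141, 0.0, -0.199]
wrist_force: [0.5, 0.4, 0.2]
width: 0.0603
finger_force: 0.0
26.9667 pose [ 0.4674 -0.0059  0.1444] [ 3.141  0.    -0.199] w 0.0603
.5337,-.027,.06 -> [0.0692 0.0076 0.0844]
```

In the tool's units: 0.025 m is 0.25, 0.021 m is 0.21.

```bash
python3 nudge.py '[0.06,0.173,0.019,0.21,0,0.06,0.173,0.019,0.21,0,0.06,0.173,0.019,0.21,0,0.06,0.173,0.019,0.21,0,0.06,0,0,0.25,0,0.06,0,0,0.15,0,0.06,0,0,0,0,0.06,0,0,0,0,0.06,0,0,0,0]'; python3 go.py .5337,-.027,.0095
```

```text
time: 27.72
tool_pos: [0.5346, -0.0271, 0.0218]
ee_rot: [-3.142, -0.002, -0.198]
wrist_force: [0.4, -0.4, 0.1]
width: 0.0599
finger_force: 0.0
27.7167 pose [ 0.5346 -0.0271  0.0218] [-3.142e+00 -2.000e-03 -1.980e-01] w 0.0599
.5337,-.027,.0095 -> [-0.001   0.      0.0123]
```

In the tool's units: 0.008 m is 0.08, 0.004 m is 0.04.

```bash
python3 nudge.py '[0.06,-0.005,0,0.08,0,0.06,0,0,0.04,0,0.06,0,0,0,0,0.06,0,0,0,0,0.06,0,0,0,0]'|sed -n 2,4p; python3 nudge.py '[0.05,0,0,0,0,0.05,0,0,0,0]'|sed -n 2p; python3 nudge.py '[0.02,0,0,0,0,0.02,0,0,0,0,0.02,0,0,0,0,0.02,0,0,0,0,0.02,0,0,0,0,0.02,0,0,0,0,0.02,0,0,0,0]'
```

```text
tool_pos: [0.5334, -0.027, 0.0088]
ee_rot: [3.142, -0.001, -0.198]
wrist_force: [0.4, -0.5, 0.4]
tool_pos: [0.5335, -0.027, 0.0088]
time: 28.88
tool_pos: [0.5333, -0.027, 0.0085]
ee_rot: [3.142, -0.0, -0.198]
wrist_force: [-0.2, 0.4, 0.4]
width: 0.0278
finger_force: 30.0
```

Units first: shifts go in units of 100 mm and turns go in units of 0.05 rad. So -0.01 m is -0.1, -0.008 m is -0.08, -0.1215 rad is -2.43.

```bash
python3 nudge.py '[0.02,0,0,-0.08,0,0.02,0,0,-0.2,0,0.02,0,0,-0.25,0,0.02,0,0,-0.1,0,0.02,0,0,0,-2.43,0.02,0,0,0,-2.43,0.02,0,0,0,-2.43,0.02,0,0,0,-2.43,0.02,0,0,0,-2.43,0.02,0,0,0,-2.43,0.02,0,0,0,-2.43,0.02,0,0,0,-2.43,0.02,0,0,0,-2.43,0.02,0,0,0,-2.43,0.02,0,0,0,-2.43,0.02,0,0,0,-2.43,0.02,0,0,0,-2.43,0.02,0,0,0,0,0.02,0,0,0,0]'; python3 go.py .6524,-.026,.07;python3 - <<'E'
from h import *
t=robot.snapshot("top");cv2.imwrite("pics/t8.png",cv2.resize(t["color"][140:300,80:480],None,fx=2,fy=2,interpolation=cv2.INTER_CUBIC))
E
```

```text
time: 30.47
tool_pos: [0.5332, -0.027, 0.0714]
ee_rot: [-3.142, 0.0, 1.378]
wrist_force: [0.6, -0.0, -0.6]
width: 0.0272
finger_force: 30.0
30.4667 pose [ 0.5332 -0.027   0.0714] [-3.142  0.     1.378] w 0.0272
.6524,-.026,.07 -> [0.0238 0.1168 0.0014]
```

View pics/t8.png

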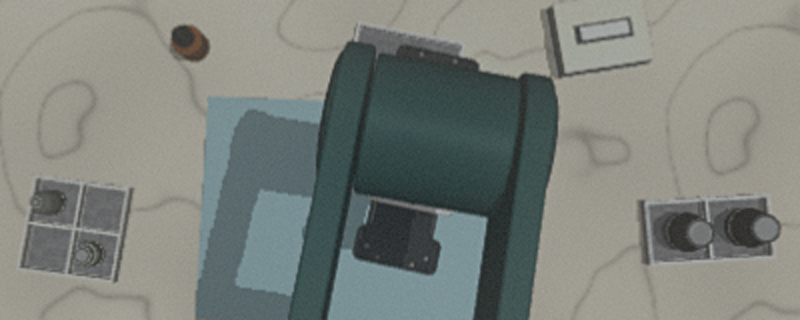

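All four round pieces stand in their bays: objectives at (48,203) and (90,252), eyepieces at (685,232) and (750,228). Now I'll place the slider.

In the tool's units: 0.0292 m is 0.292, 0.006 m is 0.06.

```bash
python3 nudge.py '[0.02,0.06,0.292,0,0,0.02,0.06,0.292,0,0,0.02,0.06,0.292,0,0,0.02,0.06,0.292,0,0,0.02,0,0,0,0,0.02,0,0,0,0,0.02,0,0,0.2,0,0.02,0,0,0.2,0,0.02,0,0,0.08,0,0.02,0,0,0,0,0.02,0,0,0,0,0.02,0,0,0,0]'; python3 go.py .6524,-.026,.0095
```

```text
time: 31.52
tool_pos: [0.653, -0.0255, 0.0251]
ee_rot: [3.139, -0.0, 1.381]
wrist_force: [0.5, 1.4, -0.8]
width: 0.0277
finger_force: 30.0
31.5167 pose [ 0.653  -0.0255  0.0251] [ 3.139 -0.     1.381] w 0.0277
.6524,-.026,.0095 -> [-0.0006 -0.0005  0.0156]
```

Run:
```python
from h import *
s=robot.snapshot("scene");cv2.imwrite("pics/s9.png",cv2.resize(s["color"][170:290,190:370],None,fx=4,fy=4,interpolation=cv2.INTER_CUBIC))
```

```text
(no output)
```

View pics/s9.png

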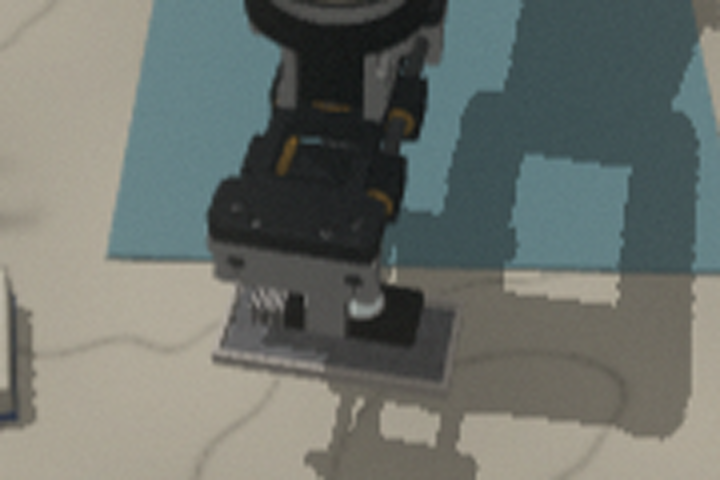

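The slider hangs lengthwise over the tray at (345,310) in the crop, well aligned.

In the tool's units: 0.008 m is 0.08, 0.004 m is 0.04.

```bash
python3 nudge.py '[0.02,0,0,0.08,0,0.02,0,0,0.04,0,0.02,0,0,0.02,0,0.02,0,0,0,0,0.02,0,0,0,0,0.02,0,0,0,0]'; python3 nudge.py '[0.02,0,0,0.01,0,0.02,0,0,0,0,0.02,0,0,0,0,0.02,0,0,0,0]'
```

```text
time: 32.07
tool_pos: [0.6525, -0.0254, 0.0094]
ee_rot: [-3.142, 0.0, 1.381]
wrist_force: [0.3, -0.0, -0.4]
width: 0.0273
finger_force: 30.0
time: 32.4
tool_pos: [0.6525, -0.0254, 0.0086]
ee_rot: [3.141, 0.0, 1.381]
wrist_force: [-0.0, 0.3, -0.3]
width: 0.0279
finger_force: 30.0
```

```bash
python3 nudge.py '[0.02,0,0,-0.004,0,0.02,0,0,0,0,0.032,0,0,0,0,0.036,0,0,0,0,0.036,0,0,0,0,0.036,0,0,0,0]'; python3 nudge.py '[0.04,0,0,-0.08,0,0.05,0,0,-0.25,0,0.05,0,0,-0.4,0,0.05,0,0,-0.4,0,0.05,0,-0.35,-0.2,0,0.05,0,-0.35,0,0,0.05,0,-0.35,0,0,0.05,0,-0.35,0,0,0.05,0,-0.35,0,0,0.05,0,-0.35,0,0,0.05,0,0,0,0,0.05,0,0,0,0]'
python3 - <<'E'
from h import *
t=robot.snapshot("top")["color"][140:300,80:480];s=robot.snapshot("scene")["color"][150:290,80:480]
cv2.imwrite("pics/f.png",cv2.resize(np.vstack([t,s]),None,fx=1.95,fy=1.95,interpolation=cv2.INTER_CUBIC))
E
```

```text
time: 32.9
tool_pos: [0.6526, -0.0254, 0.0091]
ee_rot: [3.141, 0.0, 1.381]
wrist_force: [-0.8, -0.8, -0.3]
width: 0.0362
finger_force: 0.0
time: 33.9
tool_pos: [0.4453, 0.0144, 0.1428]
ee_rot: [3.139, -0.0, 1.382]
wrist_force: [0.7, -0.7, -0.6]
width: 0.0502
finger_force: 0.0
```

View pics/f.png

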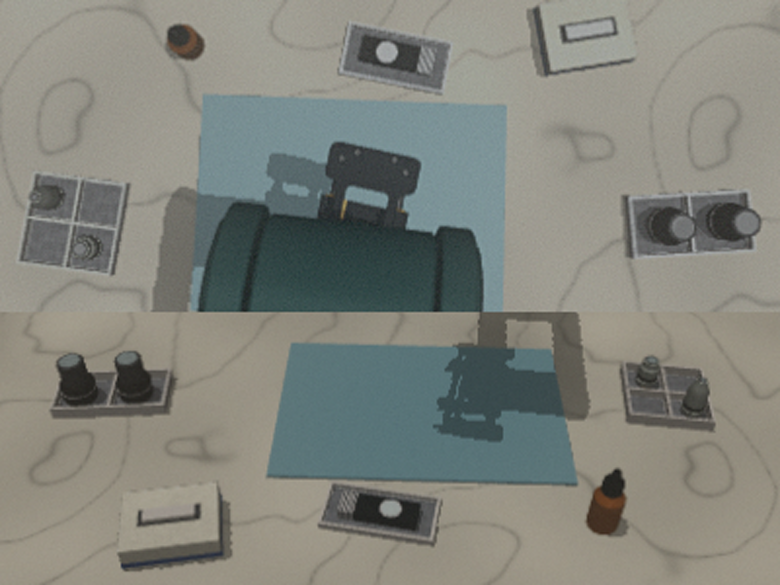

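The final picture shows every piece in its bay: the slider at (395,55), the eyepieces at (668,226) and (735,222), and the objectives at (47,197) and (87,246). The bottle and box haven't moved. One numeric check, then I'll hand in.

```bash
python3 - <<'E'
from h import *
t=robot.snapshot("top");s=robot.snapshot("scene")
f=lambda u,v:(80+u/1.95-.25,140+v/1.95-.25); g=lambda u,v:(80+u/1.95-.25,150+(v-312)/1.95-.25)
for a,b in ((f(746,221),g(71,360)),(f(682,227),g(128,360))): print(tri(t,a,s,b))
E
python3 -c "
from bench import robot
print(robot.close_job())"
```

```text
(array([ 0.48427293, -0.37759327,  0.058573  ]), np.float64(0.002440070240525564))
(array([ 0.47660899, -0.31563792,  0.0535725 ]), np.float64(0.0021372721945967245))
the job is handed in; nothing more can be done
None
```

I put both eyepieces, both objectives and the slider in their bays and handed the job in at about 34 s of robot time. The final pictures showed every piece upright or flat, and the oil bottle and lens-paper box where they started, but the hand-in call returned no verdict.

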